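# Hook the spent cartridge out of a steam-iron station's tank

### The job

Take the hook pick from the tool rack and use it to lift the spent white cartridge by its pull loop out of the deep tank well of the steam-iron station; never touch the cartridge with the gripper. Lower it on the hook until it stands upright in the steel parts tray, only then unhook it, and hang the hook pick back in the rack slot it came from. Leave the screwdrivers, the tape roll and the tank cover where they are.

Things in the scene. Friction and masses are not known exactly. Their poses are not given: they have to be found in the camera images.
- station: Black base station of a steam iron, fixed, 135 mm high. Origin on the table under the centre of its open-topped tank well; x runs from the well to the iron rest. The well is 104 mm long (x) by 66 mm wide (y), its flat floor 15 mm above the table. The housing spans x -65..+278 mm (dial to -81, carry handle to +301) and y -105..+105 mm.
- mouth (a point): Centre of the tank well's open mouth, 135 mm above the table (a 2 mm lip runs round it); the well is 120 mm deep from here.
- cartridge: Loose white cartridge, 60 to 110 g, upright on the well's floor: a puck (dark round inlet on its top face) 44 mm in diameter and 30 mm tall with a stiff upright pull loop on top, 62.5 mm tall overall. Origin at the centre of its underside. The loop, of 5 mm rod, stands in the y-z plane, so the x axis runs through its opening.
- loop (a point): Centre of the loop's top bar (5 mm rod along the cartridge's y), on the cartridge's axis 60 mm above its underside. The opening below it is clear from 30 to 57.5 mm above the underside and 25 mm wide up to 50 mm, narrowing to 10 mm at the bar.
- rack: Black tool rack, fixed: a 5 mm plate, 71 (x) by 200 mm (y), its top 125 mm above the table, on two end panels. Origin on the table under the middle slot. Three 12 mm slots at y = -55, 0, +55 mm, open at the plate's -x edge (x = -35 mm) and ending at x = +6 mm. A tool hangs with its axis at x = 0; raise it 10 mm or more and slide it out to -x.
- hook: Hook pick, loose, 70 g, hanging upright in a rack slot: the only tool there with a flat-sided handle, 18 mm (x) by 26 mm (y), 4 to 83 mm above the origin. Origin at the centre of the underside of its 26 mm bolster disc, which rests on the rack's plate; z up. In the rack its x axis is parallel to the rack's.
- toe (a point): Middle of the hook's toe, on the rod's centre line. The 6 mm round shaft runs 110 mm straight down from the hook's origin, then the toe runs 19 mm towards the hook's -x (out of the slot, in the rack); this point is 10 mm along it. Its end turns up: outermost x -25 mm, top 11 mm above this point.
- tray: Shallow steel parts tray, loose, 700 g, 140 (x) by 180 (y) by 18 mm high, walls and floor 3 mm. Origin at the centre of its underside.
- driver_a: Screwdriver with a round 25 mm handle, 60 mm tall above the rack's plate, hanging in another slot; loose. Origin at the underside of its bolster, as for the hook.
- driver_b: Second, shorter screwdriver with the same round handle, hanging in the remaining slot; loose.
- tape: Roll of black tape lying flat, 68 mm diameter, 19 mm high. Origin under its centre.
- tank_cover: The tank's black cover lying flat on the table, 122 by 84 mm, 13 mm high. Origin under its centre.
Not all that is in view belongs to the job. What is shaped like the hook but orange is not meant. Leave any red look-alike of the tray alone.

How it is judged:
On the way, in this order (a step that is already met when the one before it is completed fails the run):
1. the cartridge hangs on the hook, lifted clear above the tank's rim (height (world z) of cartridge above 0.137 m and distance between toe and loop below 0.022 m), for 0.1 s.
2. the cartridge stands upright on the tray's floor, lowered there with the hook still through its loop (z of cartridge in the frame of tray between 0 and 0.008 m and x of cartridge in the frame of tray between -0.06 and 0.06 m and y of cartridge in the frame of tray between -0.08 and 0.08 m and angle between cartridge's own z axis and vertical below 0.12 rad and linear speed of cartridge below 0.05 m/s and distance between toe and loop below 0.03 m), for 0.1 s.
At the end, for the whole second after the job is handed in: The cartridge stands upright (within 7 degrees) and still on the tray's floor, inside its walls, free of the hook; the hook pick hangs upright (within 9 degrees) and still in the rack slot it came from, within 15 mm of where it was (z of cartridge in the frame of tray between 0 and 0.008 m and x of cartridge in the frame of tray between -0.06 and 0.06 m and y of cartridge in the frame of tray between -0.08 and 0.08 m and angle between cartridge's own z axis and vertical below 0.12 rad and linear speed of each of cartridge, hook below 0.02 m/s and contact force between cartridge and hook below 0.05 N and distance of hook from where it was at the start of the episode below 0.015 m and angle between hook's own z axis and vertical below 0.15 rad); the robot touches nothing.
It fails at once if the robot itself touches the cartridge (contact force between any of the fingers, the arm and cartridge above 0.5 N).
It fails at once if a screwdriver, the tape roll or the tank cover is displaced by more than 30 mm (distance of any of driver_a, driver_b, tape, tank_cover from where it was at the start of the episode above 0.03 m).
It also fails if it takes over 67 s, if anything falls off the work surface, if the arm or the gripper's body presses on something with over 40 N, if the wrist force passes 120 N, or if a joint passes its speed limit or range.

### The arm

A 7-joint arm with a two-finger parallel gripper is mounted at the origin on the work surface. World frame = base frame: x ahead of the robot, y to its left, z up, the work surface at z = 0. Lengths are in m, angles in rad, forces in N, time in s.
With the tool pointing down it reaches from about 0.425 to 0.875 m from the base axis. Payload 8.4 kg.
Tool frame: the origin (TCP) lies on the mounting face of the last link; the fingertips stand 173 mm ahead of it and the grasp point (between the pads) lies 155 mm ahead of it; z points along the fingers, x is the direction in which the jaws open and shut, and the axes are right-handed (so a half turn about z gives the same grasp; the last joint's range is limited). The gripper opens to 85 mm and grips with 20 to 120 N. Pads are 22 mm wide; open, the fingers measure 114 mm over their backs; the gripper's body (76 mm by 85 mm) begins 54 mm behind the grasp point. The pads swing forward as they close: fully open they stand 13 mm farther back than shut.
Start: joints at [1.08, 0.333, 0.04, 1.465, -0.013, 1.343, -0.059], TCP at [0.248, -0.601, 0.405] pointing down, gripper open.
Joint ranges: [-2.58, 2.58], [-0.38, 2.09], [-1.3, 1.39], [0.25, 2.4], [-1.5, 4.64], [0.08, 2.09], [-2.65, 2.65]. Speed limits (rad/s): [2.22, 2.22, 2.79, 2.79, 3.14, 3.14, 3.14].

### API

Orientations are given as a rotation vector (axis times angle).
In Python, from cell import bot gives the robot as it stands.
- The arm moves only by the tool play_rows, never from a script. Its argument "commands" is one flat list of numbers, 4 for each row, row after row: the shift along the tool's x, y, z in m, then the turn about the tool's z in degrees. A call has 1 to 10 rows; each row is the pose to reach, as a shift and turn from the pose commanded when the call began, along the tool's axes at that moment; what a row does not reach only later rows make up. A row lasts 1/8 s, in which the tool goes at most 62.5 mm and 10.7 degrees, less where a joint would pass 70% of its speed; a pose out of reach is approached as far as the arm can. A call with a gripper value outside its range is refused whole. "jaw" is the finger opening in m, from 0 to 0.0854, set as the call begins (left out, the last holds). The fingers move at their own pace and stop on an object; the grip force is fixed at half the most. Time passes only in rows, so rows that repeat a pose let the fingers close. It gives the time, the measured TCP pose, the force and the opening at its end, in the units of the state.
- bot.sense(): the state, without advancing time (a new reading comes with each control period).
- bot.get_image(name): name is "scene" or "top" or "wrist"; returns (picture, depth): 480x640x3 uint8, blue, green, red; 480x640 float32, m along the optical axis (not along the pixel's ray), 0 where there is no reading.
- bot.camera_params(name): a dict with "camera_matrix" (3x3 intrinsics, pixels), "world_from_camera" (4x4, takes a point from camera to world coordinates); the wrist camera has in their place "hand_eye" (4x4, takes a point from camera to tool coordinates, whose origin is the TCP and whose axes are the tool frame's). Camera axes: x right, y up, looking along -z (the intrinsics and any distortion apply to the point x, -y, -z); pixel columns grow to the right and rows downward; lengths in m; the calibration is good to about 2 mm. A picture is of the moment at which its call begins: read the wrist's pose just before it. camera_params takes no time and is no camera call.
- bot.close_job(): hands the job in, once; it reports no verdict.
The state is a dict: "t": time; "joints": joint angles; "qvel": joint speeds; "tau": joint torques, N m; "position": TCP position; "tool_rot": TCP orientation; "contact_force": force on the tool from outside, world axes, zero at the start; "moment": the same for the moment, N m; "grip_width": opening from 0.0 (shut) to 1.0 (fully open).
Only numpy, scipy, OpenCV 4.12 (cv2) and the standard library are available. Lean on these libraries where they do the work, as an engineer would, in place of code of your own. Each camera call takes 0.05 s, during which the arm holds its last target.

## Working session

There is one attempt and no reset: what is moved stays moved. The work goes in short steps, Python scripts to look and compute and a tool call to move; the robot and the scene stay as the last step left them, time stands still between calls to the robot, and variables do not carry over. Pictures are saved under pics/ and viewed, and the job is handed in when it is done.

Besides the shell and the picture viewer there is one more tool, called as name(argument=value, ...), one argument or row to a line, values as JSON. play_rows: Moves the arm, as the interface text tells. Its arguments: {"type":"object","properties":{"commands":{"type":"array","items":{"type":"number"}},"jaw":{"type":"number"}},"required":["commands"]}

```bash
mkdir -p pics; ls
python3 - <<'E'
from cell import bot
import cv2,numpy as np
np.set_printoptions(precision=4,suppress=True)
print(bot.sense())
for n in ("scene","top"):
    im,d=bot.get_image(n); cv2.imwrite(f"pics/{n}0.png",im); np.save(f"{n}0_d.npy",d)
for n in ("scene","top","wrist"): print(n,bot.camera_params(n))
E
```

```text
pics
{'t': 0.0, 'joints': array([ 1.0798,  0.3339,  0.0399,  1.4663, -0.0134,  1.3433, -0.0585]), 'qvel': array([ 0.0002, -0.0005, -0.0007,  0.0011, -0.0004,  0.0009,  0.0004]), 'tau': array([ -0.    , -65.8565,   1.3652, -40.5555,   0.0167,   0.0129,
         0.0001]), 'position': array([ 0.2481, -0.6006,  0.4038]), 'tool_rot': array([-2.6106,  1.7461,  0.0022]), 'contact_force': array([0.4052, 0.51  , 0.1766]), 'moment': array([ 0.    , -0.0128, -0.0107]), 'grip_width': 0.9918773104789937}
scene {'camera_matrix': array([[588.3842,   0.    , 304.2813],
       [  0.    , 588.3842, 249.9481],
       [  0.    ,   0.    ,   1.    ]]), 'world_from_camera': array([[-0.6057, -0.4383,  0.6641,  1.4507],
       [ 0.7957, -0.3285,  0.5089,  0.7621],
       [-0.0049,  0.8367,  0.5477,  0.9411],
       [ 0.    ,  0.    ,  0.    ,  1.    ]])}
top {'camera_matrix': array([[604.4281,   0.    , 312.3251],
       [  0.    , 604.4281, 239.3631],
       [  0.    ,   0.    ,   1.    ]]), 'world_from_camera': array([[-0.0318,  0.9793, -0.2   ,  0.1218],
       [-0.9995, -0.0302,  0.0109,  0.0101],
       [ 0.0046,  0.2002,  0.9797,  1.6273],
       [ 0.    ,  0.    ,  0.    ,  1.    ]])}
wrist {'camera_matrix': array([[384.7215,   0.    , 325.9625],
       [  0.    , 384.7215, 240.1036],
       [  0.    ,   0.    ,   1.    ]]), 'hand_eye': array([[ 1.    , -0.0015, -0.0001,  0.0005],
       [-0.0015, -0.954 , -0.2997, -0.0763],
       [ 0.0003,  0.2997, -0.954 ,  0.0303],
       [ 0.    ,  0.    ,  0.    ,  1.    ]])}
```

View pics/scene0.png

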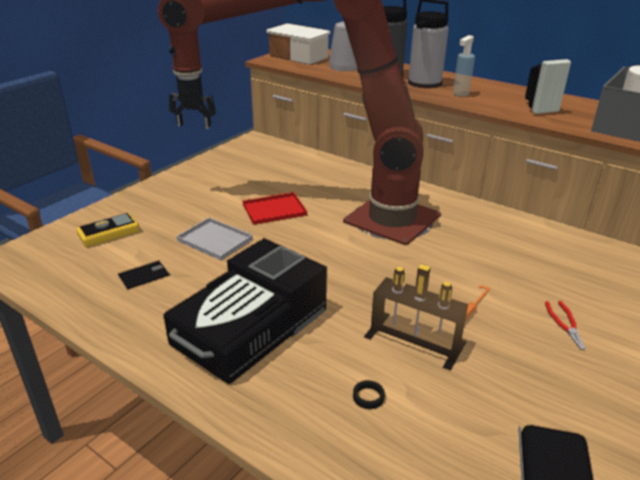

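View pics/top0.png

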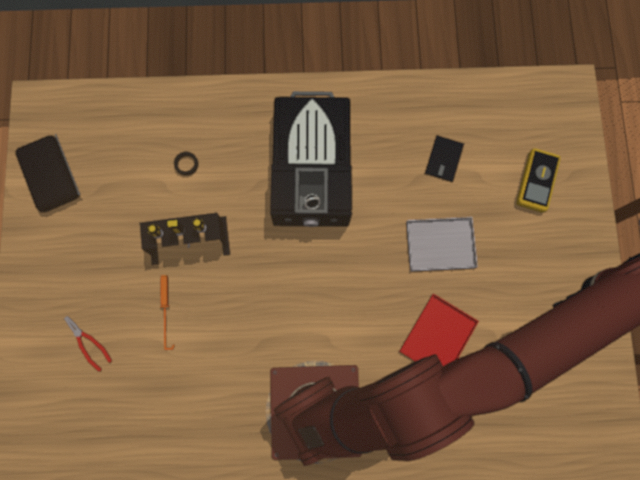

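```bash
cat > h.py <<'E'
import cv2,numpy as np
from cell import bot
from scipy.spatial.transform import Rotation as R
np.set_printoptions(precision=4,suppress=True)
def tool_T(s):
    T=np.eye(4);T[:3,:3]=R.from_rotvec(s["tool_rot"]).as_matrix();T[:3,3]=s["position"];return T
def cam(n,s=None):
    p=bot.camera_params(n)
    return p["camera_matrix"], (p["world_from_camera"] if n!="wrist" else tool_T(s)@p["hand_eye"])
def ray(K,T,u,v):
    d=np.array([(u-K[0,2])/K[0,0],-(v-K[1,2])/K[1,1],-1.0]); return T[:3,3],T[:3,:3]@d
def plane(K,T,u,v,z):
    o,d=ray(K,T,u,v); return o+d*(z-o[2])/d[2]
def proj(K,T,p):
    c=np.linalg.inv(T)@np.append(p,1); return K[0,0]*c[0]/-c[2]+K[0,2], K[1,1]*-c[1]/-c[2]+K[1,2]
def tri(obs):
    A=np.zeros((3,3));b=np.zeros(3)
    for o,d in obs:
        d=d/np.linalg.norm(d);M=np.eye(3)-np.outer(d,d);A+=M;b+=M@o
    return np.linalg.solve(A,b)
def snap(n,name):
    s=bot.sense();im,d=bot.get_image(n);cv2.imwrite(f"pics/{name}.png",im);np.savez(f"{name}.npz",im=im,d=d,T=cam(n,s)[1],K=cam(n,s)[0]);return s,im,d
E
python3 - <<'E'
from h import *
t=cv2.imread("pics/top0.png");s=cv2.imread("pics/scene0.png")
c=lambda im,x0,y0,x1,y1,k:cv2.resize(im[y0:y1,x0:x1],None,fx=k,fy=k,interpolation=cv2.INTER_CUBIC)
a=c(t,130,200,240,275,5);b=c(t,260,85,360,235,4)
cv2.imwrite("pics/c1.png",a);cv2.imwrite("pics/c2.png",b)
cv2.imwrite("pics/c3.png",c(s,360,250,500,370,5))
K,T=cam("top")
for n,(u,v),z in [("midtool",(173,224),.2),("well",(311,190),.135),("tray",(441,245),.01),("rackL",(141,222),.125),("rackR",(221,214),.125)]: print(n,plane(K,T,u,v,z))
E
```

```text
midtool [0.4614 0.3301 0.2   ]
well [ 0.5555 -0.0072  0.135 ]
tray [ 0.4254 -0.3583  0.01  ]
rackL [0.487  0.4284 0.125 ]
rackR [0.5018 0.2248 0.125 ]
```

View pics/c1.png

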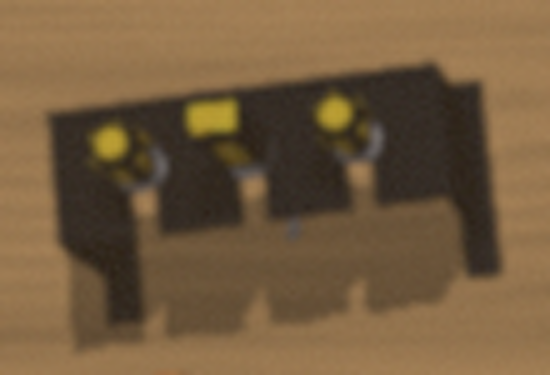

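View pics/c2.png

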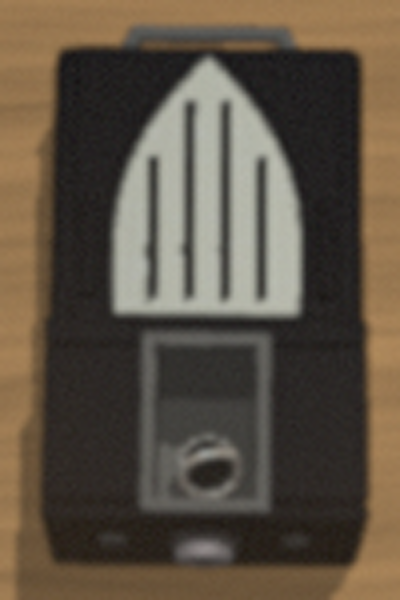

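View pics/c3.png

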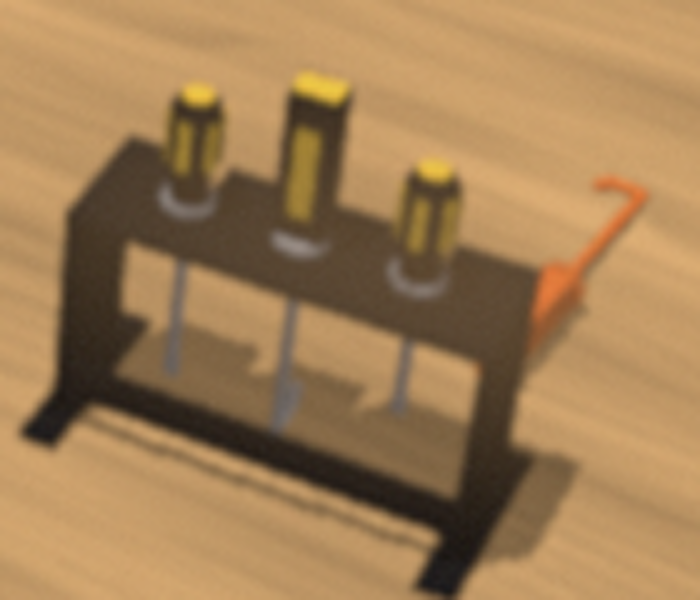

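Top view: middle tool (173,224) has the rectangular handle top and is my hook; rivals are the drivers (152,229) and (197,223) with round tops, and the orange hook (165,310). Crop c1 confirms it. Slots open toward the robot. Next, a wrist view of the well.

```bash
cat >> h.py <<'E'
def cmd(p,ang):
    """shift/turn (tool axes) from now to TCP p, tool-x world angle deg"""
    s=bot.sense();T=tool_T(s);Rm=T[:3,:3]
    a=np.degrees(np.arctan2(Rm[1,0],Rm[0,0]))
    t=-((ang-a+180)%360-180)
    print("t",round(s["t"],2),"pos",s["position"],"xang",round(a,2),"down",Rm[:,2],"q",s["joints"])
    print("CMD mm",Rm.T@(np.array(p)-s["position"])*1000,"turn",t)
E
python3 - <<'E'
from h import *
cmd((.5555,-.083,.46),0)
E
```

```text
t 0.1 pos [ 0.2482 -0.6006  0.4039] xang -67.55 down [-0.0007  0.0014 -1.    ] q [ 1.0797  0.3338  0.0399  1.4662 -0.0134  1.3433 -0.0585]
CMD mm [-361.053  -481.686   -55.5993] turn -67.54784491016937
```

play_rows(
  commands=[-0.03,-0.04,-0.005,-7,-0.065,-0.087,-0.01,-15,-0.1,-0.135,-0.016,-23,-0.137,-0.183,-0.022,-31,-0.175,-0.233,-0.027,-39,-0.213,-0.284,-0.033,-47,-0.25,-0.334,-0.039,-54,-0.288,-0.384,-0.045,-61,-0.325,-0.434,-0.05,-66,-0.361,-0.482,-0.056,-68],
)

```text
t: 1.35
position: [0.5563, -0.0815, 0.4607]
tool_rot: [3.141, 0.015, -0.0]
contact_force: [1.4, 0.0, 0.9]
grip_width: 0.999
```

Run:
```python
from h import *
s,im,d=snap("wrist","w1");print(s["t"],s["position"],s["qvel"])
s,im,d=snap("top","t1")
```

```text
1.35 [ 0.5563 -0.0815  0.4607] [-0.6103  0.3855 -0.3759 -0.4802  0.2199  0.1612 -0.7311]
```

View pics/w1.png

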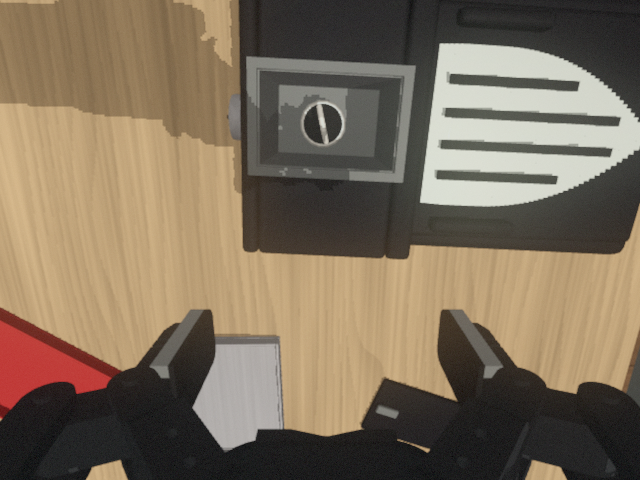

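The well mouth is centred near (330,120), the cartridge at (323,123) with its loop bar edge-on from (319,105) to (327,143). The arm was still moving, so I'll retake it settled and measure.

Run:
```python
from h import *
s,im,d=snap("wrist","w2");print(s["t"],s["position"],s["tool_rot"],abs(s["qvel"]).max())
cv2.imwrite("pics/w2c.png",cv2.resize(im[50:190,230:430],None,fx=4,fy=4,interpolation=cv2.INTER_CUBIC))
t=cv2.imread("pics/t1.png")
hsv=cv2.cvtColor(t,cv2.COLOR_BGR2HSV)
```

```text
1.45 [ 0.5578 -0.0756  0.461 ] [-3.1379 -0.0298 -0.0023] 0.08759294478000716
```

View pics/w2c.png

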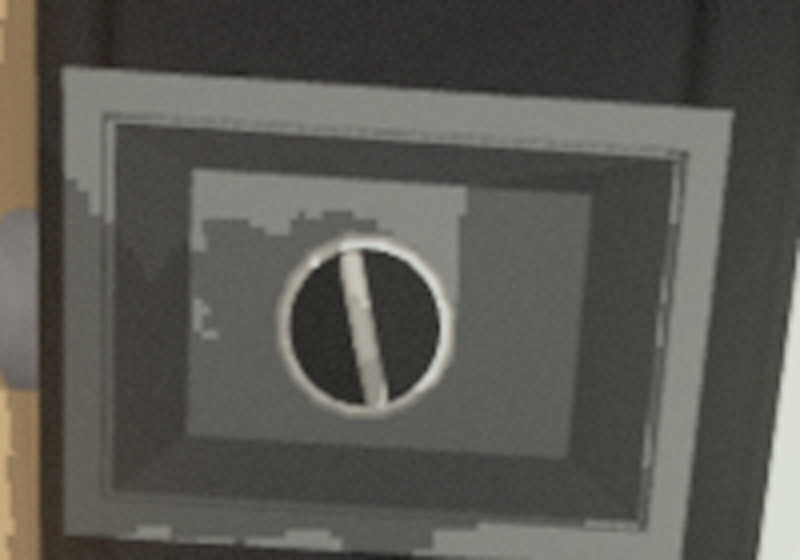

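View pics/t1.png

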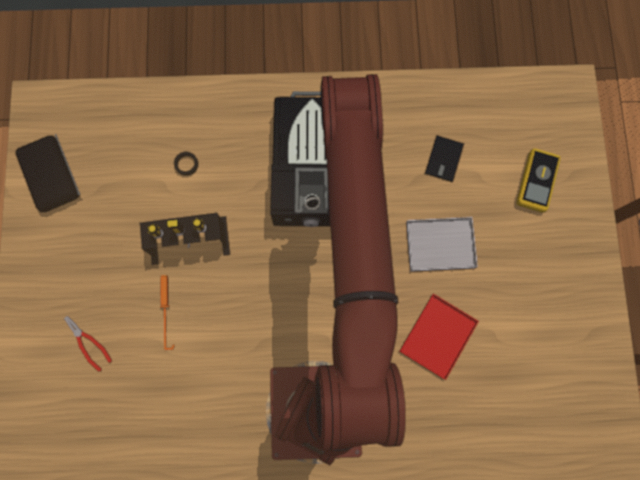

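Run:
```python
from h import *
z=np.load("w2.npz");K,T=z["K"],z["T"]
f=lambda x,y:(x/4+230-.375,y/4+50-.375)
P=lambda x,y,h:plane(K,T,*f(x,y),h)
print("puck",P(366,327,.045))
a,b=P(349,250,.07),P(378,405,.07);print("bar",a,b,(a+b)/2, "len",np.linalg.norm(a-b),"ang",np.degrees(np.arctan2(*(a-b)[[1,0]])))
m=P((349+378)/2,(250+405)/2,.0765);print("mid at .0765",m)
c=[P(*q,.136) for q in ((103,113),(688,152),(645,530),(110,492))]
print(np.array(c),np.mean(c,0))
fl=[P(*q,.015) for q in ((190,170),(592,193),(570,458),(187,437))];print(np.array(fl),np.mean(fl,0))
d=z["d"];print("depth puck/bar",d[int(f(0,327)[1]),int(f(320,0)[0])],d[int(f(0,327)[1]),int(f(363,0)[0])])
# tray
t=np.load("t1.npz");im=t["im"];hsv=cv2.cvtColor(im,cv2.COLOR_BGR2HSV)
m=((hsv[...,1]<60)&(hsv[...,2]>110)).astype(np.uint8);m[:,:390]=0;m[:200]=0;m[290:]=0;m[:,490:]=0
cs,_=cv2.findContours(m,cv2.RETR_EXTERNAL,cv2.CHAIN_APPROX_NONE);c=max(cs,key=cv2.contourArea)
r=cv2.minAreaRect(c);bx=cv2.boxPoints(r);W=np.array([plane(t["K"],t["T"],*q,.012) for q in bx]);print(r,W,W.mean(0),np.linalg.norm(W[0]-W[1]),np.linalg.norm(W[1]-W[2]))
# rack in top: yellow blobs
m=cv2.inRange(hsv,(20,120,120),(35,255,255));m[:, :130]=0;m[:200]=0;m[250:]=0;m[:,230:]=0
n,l,st,ce=cv2.connectedComponentsWithStats(m)
for i in range(1,n):print(st[i],ce[i],plane(t["K"],t["T"],*ce[i],.205 if abs(ce[i][0]-173)<8 else .18))
cmd((.46,.33-.07,.46),4)
```

```text
puck [ 0.5523 -0.0092  0.045 ]
bar [0.5485 0.0078 0.07  ] [ 0.5556 -0.0257  0.07  ] [ 0.552  -0.0089  0.07  ] len 0.03430847655865317 ang 101.93611165240159
mid at .0765 [ 0.5521 -0.0085  0.0765]
[[ 0.506   0.0287  0.136 ]
 [ 0.6103  0.0244  0.136 ]
 [ 0.6074 -0.0433  0.136 ]
 [ 0.5051 -0.0381  0.136 ]] [ 0.5572 -0.0071  0.136 ]
[[ 0.5068  0.0273  0.015 ]
 [ 0.6088  0.024   0.015 ]
 [ 0.6069 -0.0425  0.015 ]
 [ 0.5049 -0.039   0.015 ]] [ 0.5569 -0.0076  0.015 ]
depth puck/bar 0.3707051 0.34071928
((441.5648498535156, 243.79676818847656), (50.98630905151367, 67.66547393798828), 87.1375961303711) [[ 0.4977 -0.2682  0.012 ]
 [ 0.5015 -0.4548  0.012 ]
 [ 0.3599 -0.4496  0.012 ]
 [ 0.3564 -0.2662  0.012 ]] [ 0.4289 -0.3597  0.012 ] 0.18669819982456012 0.14170429450185498
[194 219   6   7  34] [196.5294 222.1471] [0.4691 0.277  0.18  ]
[167 220  10   7  59] [171.6949 222.8475] [0.4632 0.3322 0.205 ]
[149 225   6   7  35] [151.5714 228.0571] [0.4576 0.3869 0.18  ]
t 1.5 pos [ 0.5568 -0.0792  0.4605] xang 0.84 down [-0.      0.0017 -1.    ] q [ 0.4997  0.1664 -0.4945  1.5752  0.0779  1.4201  0.014 ]
CMD mm [ -91.7958 -340.6005    1.1078] turn -3.158379348874206
```

Cartridge at (0.552, -0.009), loop bar at 102°, so its x axis is ≈12°. Tray centre is (0.429,-0.360). Now to the rack for a close look.

play_rows(
  commands=[-0.009,-0.034,-0.004,0,-0.023,-0.085,-0.01,-1,-0.037,-0.136,-0.016,-1,-0.05,-0.187,-0.022,-2,-0.064,-0.238,-0.028,-2,-0.078,-0.289,-0.034,-3,-0.088,-0.325,-0.038,-3,-0.092,-0.34,-0.04,-3,-0.092,-0.34,-0.04,-3,-0.092,-0.34,-0.04,-3],
)

```text
t: 2.75
position: [0.4621, 0.2542, 0.5003]
tool_rot: [3.139, 0.09, -0.001]
contact_force: [0.9, -1.3, 0.3]
grip_width: 1.0
```

Run:
```python
from h import *
s,im,d=snap("wrist","w3");print(s["t"],s["position"],s["tool_rot"],abs(s["qvel"]).max())
```

```text
2.75 [0.4621 0.2542 0.5003] [ 3.1394  0.09   -0.0008] 0.0042761652300618
```

View pics/w3.png

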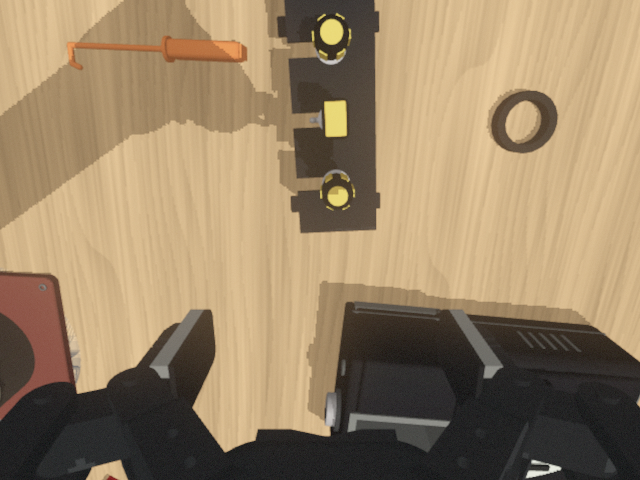

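Middle slot: flat yellow handle top at (336,118) with the toe peeking out at (317,119). Round-handled drivers are at (332,33) and (337,194), the orange hook at (155,50). The choice is confirmed; measuring it.

Run:
```python
from h import *
z=np.load("w3.npz");K,T,im=z["K"],z["T"],z["im"]
cv2.imwrite("pics/w3c.png",cv2.resize(im[0:240,240:420],None,fx=2.5*1.3,fy=2.5,interpolation=cv2.INTER_CUBIC)) 
hsv=cv2.cvtColor(im,cv2.COLOR_BGR2HSV)
m=cv2.inRange(hsv,(20,100,100),(35,255,255));m[:98]=0;m[142:]=0;m[:,:318]=0;m[:,352:]=0
cs,_=cv2.findContours(m,cv2.RETR_EXTERNAL,cv2.CHAIN_APPROX_NONE);c=max(cs,key=cv2.contourArea)
r=cv2.minAreaRect(c);bx=cv2.boxPoints(r);W=np.array([plane(K,T,*q,.208) for q in bx]);print(r);print(W,W.mean(0))
for i in range(4):
    e=W[(i+1)%4]-W[i];print(np.linalg.norm(e),np.degrees(np.arctan2(e[1],e[0])))
for p in [(331.5,31.5),(338,196)]: print(plane(K,T,*p,.18))
# rack plate right edge, z .125
a,b=plane(K,T,376,60,.125),plane(K,T,376.5,230,.125);print(a,b,np.degrees(np.arctan2(*(a-b)[[1,0]])))
cv2.imwrite("pics/w3c.png",cv2.resize(im[0:240,240:420],None,fx=2.5,fy=2.5,interpolation=cv2.INTER_CUBIC))
```

```text
((335.0, 118.5), (37.0, 22.0), 90.0)
[[0.4555 0.3416 0.208 ]
 [0.4695 0.3424 0.208 ]
 [0.4712 0.3196 0.208 ]
 [0.4568 0.3187 0.208 ]] [0.4633 0.3306 0.208 ]
0.014085750474092558 3.3667027824212488
0.022905764584755288 -85.73577350306344
0.0144785045190032 -176.62799562863523
0.022904319154242667 93.28176158983297
[0.4578 0.3865 0.18  ]
[0.4698 0.2747 0.18  ]
[0.4955 0.3785 0.125 ] [0.5101 0.2344 0.125 ] 95.78689901841855
```

View pics/w3c.png

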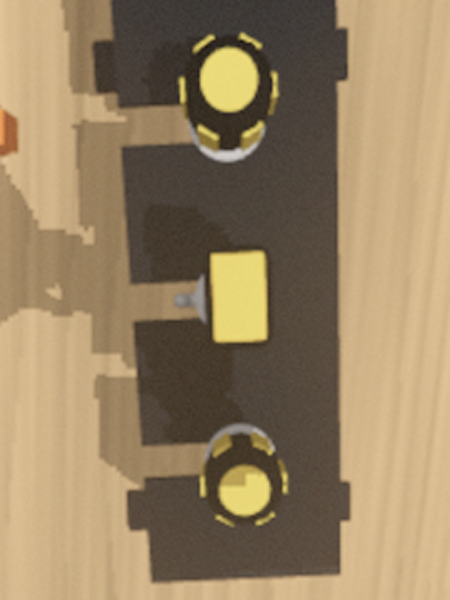

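Run:
```python
from h import *
cmd((.4635,.3306,.332),5.7)
```

```text
t 2.8 pos [0.462  0.2542 0.5003] xang 3.28 down [-0.0004 -0.0008 -1.    ] q [ 0.1358  0.1062 -0.7767  1.5743  0.075   1.4924 -0.5868]
CMD mm [  5.8995 -76.3091 168.2459] turn -2.4216751731669888
```

play_rows(
  commands=[0.002,-0.02,0.02,-1,0.005,-0.055,0.045,-2,0.006,-0.074,0.07,-2.4,0.006,-0.0763,0.1,-2.4,0.006,-0.0763,0.13,-2.4,0.006,-0.0763,0.152,-2.4,0.006,-0.0763,0.163,-2.4,0.006,-0.0763,0.168,-2.4,0.006,-0.0763,0.168,-2.4],
  jaw=0.06,
)

```text
t: 3.92
position: [0.4626, 0.3328, 0.3329]
tool_rot: [-3.137, -0.16, -0.0]
contact_force: [0.0, -0.6, 0.7]
grip_width: 0.699
```

Run:
```python
from h import *
cmd((.4635,.3306,.332),5.7)
s,im,d=snap("scene","s2")
cv2.imwrite("pics/s2c.png",cv2.resize(im[150:380,330:520],None,fx=2.6,fy=2.6,interpolation=cv2.INTER_CUBIC))
snap("wrist","w4")
```

```text
t 3.92 pos [0.4626 0.3328 0.3329] xang 5.85 down [ 0.0002  0.0003 -1.    ] q [-0.0249  0.3221 -0.8057  1.7236  0.2473  1.201  -0.793 ]
CMD mm [0.715  2.2627 0.9087] turn 0.15145500911091858
```

View pics/s2c.png

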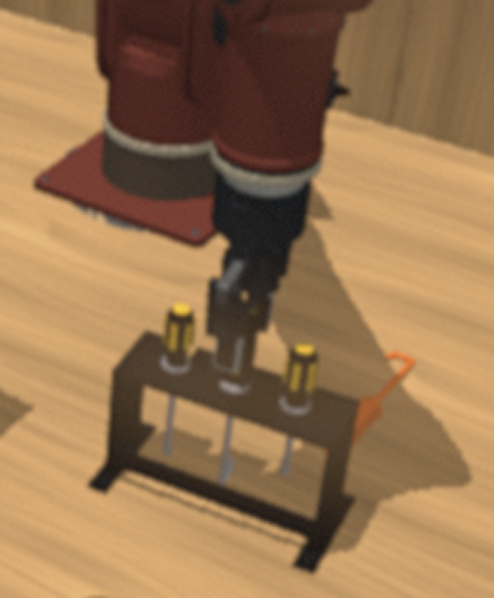

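View pics/w4.png

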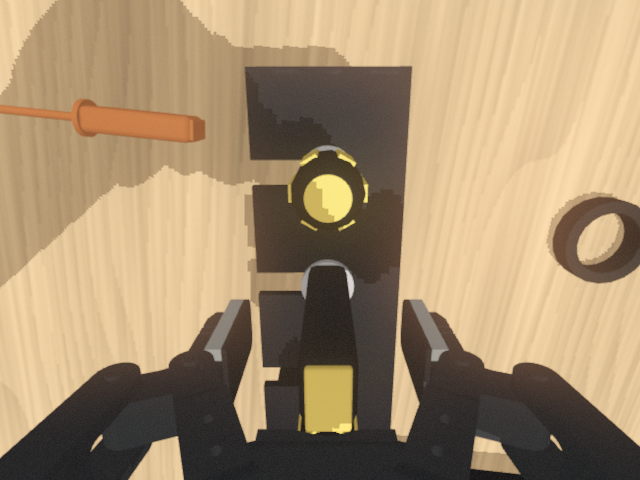

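The fingers straddle the handle (yellow top at (328,398) between pads), rack aligned with the tool. Closing.

play_rows(
  commands=[0,0,0,0,0,0,0,0,0,0,0,0,0,0,0,0,0,0,0,0],
  jaw=0.0,
)

```text
t: 4.65
position: [0.4627, 0.3327, 0.3331]
tool_rot: [-3.137, -0.16, -0.001]
contact_force: [-0.1, -0.4, 5.0]
grip_width: 0.204
```

Run:
```python
from h import *
cmd((.4635,.3306,.332),5.7)
s=bot.sense();print(s["grip_width"]*.0854,s["contact_force"])
```

```text
t 4.65 pos [0.4627 0.3327 0.3331] xang 5.84 down [ 0.0006  0.0003 -1.    ] q [-0.0247  0.3218 -0.8057  1.7235  0.2474  1.201  -0.793 ]
CMD mm [0.6238 2.158  1.114 ] turn 0.1391608617486213
0.017419197707751122 [-0.0716 -0.4448  5.0105]
```

play_rows(
  commands=[0,0,-0.006,0,0,0,-0.018,0,0,0,-0.02,0,-0.01,0,-0.02,0,-0.03,0,-0.02,0,-0.05,0,-0.02,0,-0.065,0,-0.02,0,-0.07,0,-0.03,0,-0.07,0,-0.06,0,-0.07,0,-0.09,0],
)

```text
t: 5.9
position: [0.393, 0.3253, 0.4242]
tool_rot: [-3.137, -0.16, -0.001]
contact_force: [0.7, -0.3, -0.4]
grip_width: 0.206
```

Run:
```python
from h import *
cmd((.4635,.3306,.332),5.7)
s,im,d=snap("scene","s3");print(s["grip_width"]*.0854,s["contact_force"])
cv2.imwrite("pics/s3c.png",cv2.resize(im[150:380,330:520],None,fx=2.6,fy=2.6,interpolation=cv2.INTER_CUBIC))
snap("wrist","w5")
```

```text
t 5.9 pos [0.393  0.3253 0.4242] xang 5.83 down [ 0.0004  0.0003 -1.    ] q [ 0.0377  0.1049 -0.8612  1.7354  0.0819  1.338  -0.738 ]
CMD mm [70.5913  1.9461 92.2508] turn 0.13077727091277325
0.017615446911104143 [ 0.6954 -0.3274 -0.3697]
```

View pics/s3c.png

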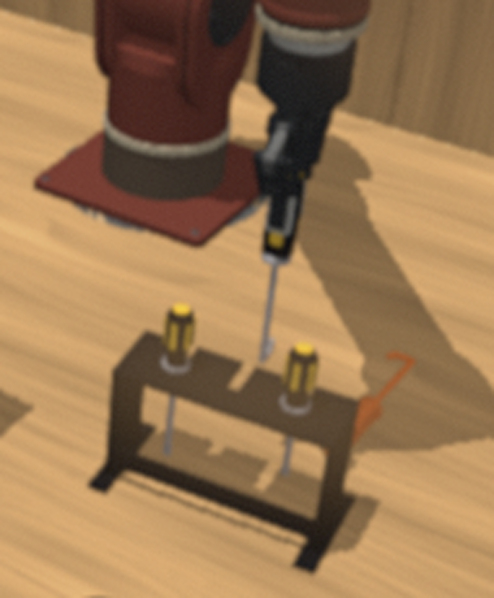

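View pics/w5.png

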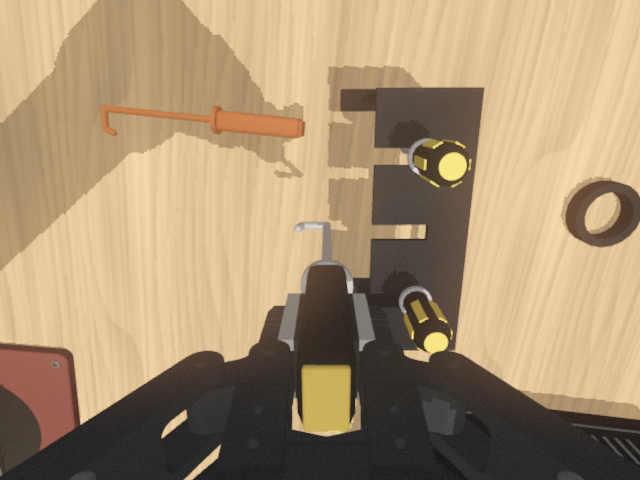

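The hook is out of the slot and upright, its toe pointing to tool -x: elbow at (328,226), tip at (298,228). Calibrating the toe in the tool frame.

Run:
```python
from h import *
z=np.load("w5.npz");K=z["K"];H=bot.camera_params("wrist")["hand_eye"]
im=z["im"];cv2.imwrite("pics/w5c.png",cv2.resize(im[210:300,280:380],None,fx=6,fy=6,interpolation=cv2.INTER_CUBIC))
for p in [(328,226),(316,226)]: print("toe toolframe",plane(K,H,*p,.3181))
print("bolster c",plane(K,H,327,285,.2081))
```

```text
toe toolframe [0.0015 0.0028 0.3181]
toe toolframe [-0.0078  0.0028  0.3181]
bolster c [0.0005 0.0034 0.2081]
```

View pics/w5c.png

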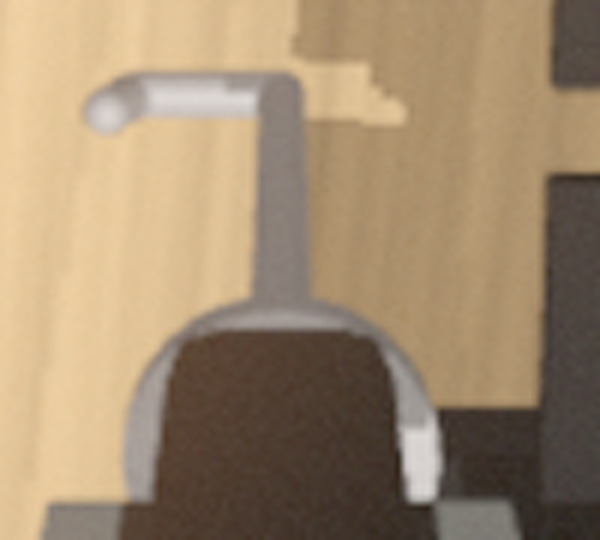

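Run:
```python
from h import *
cmd((.5877,.0013,.52),12)
```

```text
t 6.0 pos [0.3935 0.3262 0.4265] xang 5.83 down [ 0.0046  0.003  -1.    ] q [ 0.0376  0.1034 -0.8616  1.732   0.0819  1.3375 -0.7382]
CMD mm [160.6863 342.7544 -93.6137] turn -6.1715516194423685
```

play_rows(
  commands=[0,0,-0.04,0,0,0,-0.085,0,0.012,0.025,-0.095,-1,0.036,0.075,-0.095,-3,0.06,0.128,-0.095,-4,0.084,0.18,-0.095,-5,0.108,0.232,-0.095,-6,0.132,0.284,-0.095,-6,0.152,0.325,-0.095,-6,0.161,0.343,-0.094,-6],
)

```text
t: 7.25
position: [0.5892, -0.0027, 0.5157]
tool_rot: [3.125, 0.318, -0.002]
contact_force: [0.4, 0.3, -1.5]
grip_width: 0.204
```

play_rows(
  commands=[0,0,0,0,0,0,0,0],
)

```text
t: 7.5
position: [0.5874, 0.0027, 0.5169]
tool_rot: [-3.124, -0.328, -0.0]
contact_force: [0.5, 1.2, -1.0]
grip_width: 0.203
```

Run:
```python
from h import *
cmd((.5877,.0013,.52),12)
snap("wrist","w6")
```

```text
t 7.5 pos [0.5874 0.0027 0.5169] xang 11.99 down [ 0.      0.0008 -1.    ] q [ 0.3926  0.2179 -0.5698  1.4135  0.1162  1.5437  0.0398]
CMD mm [-0.0249  1.4316 -3.0652] turn -0.0101144973853593
```

View pics/w6.png

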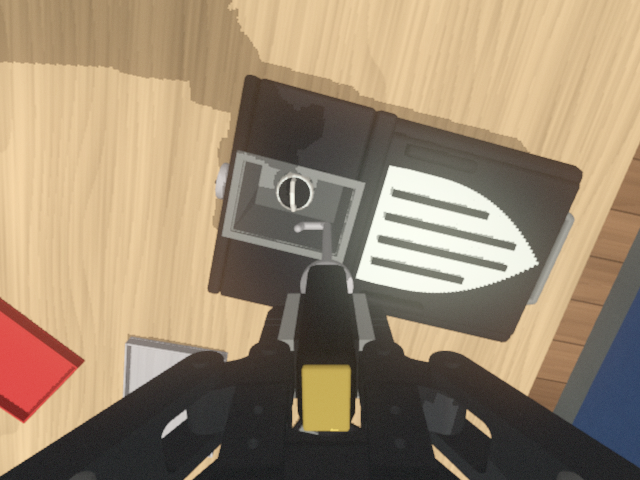

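The hook hangs over the well; the loop bar at (293,174)-(293,208) is vertical in the image, so the 12° yaw matches. Re-measuring the loop in the tool frame.

Run:
```python
from h import *
z=np.load("w6.npz");K=z["K"];T=z["T"];im=z["im"]
H=bot.camera_params("wrist")["hand_eye"]
cv2.imwrite("pics/w6c.png",cv2.resize(im[140:240,240:360],None,fx=6,fy=6,interpolation=cv2.INTER_CUBIC))
tz=T@np.linalg.inv(H)
zt=lambda h:tz[2,3]-h
print("puck",plane(K,H,294.5,192,zt(.045)),"bar a",plane(K,H,292.5,174,zt(.07)),plane(K,H,293,208,zt(.07)))
print("puck world",plane(K,T,294.5,192,.045)); print("elbow",plane(K,H,326.5,226,.3181))
```

```text
puck [-0.0366  0.0041  0.4719] bar a [-0.0363 -0.02    0.4469] [-0.0366  0.0174  0.4469]
puck world [ 0.5525 -0.0085  0.045 ]
elbow [0.0003 0.0027 0.3181]
```

View pics/w6c.png

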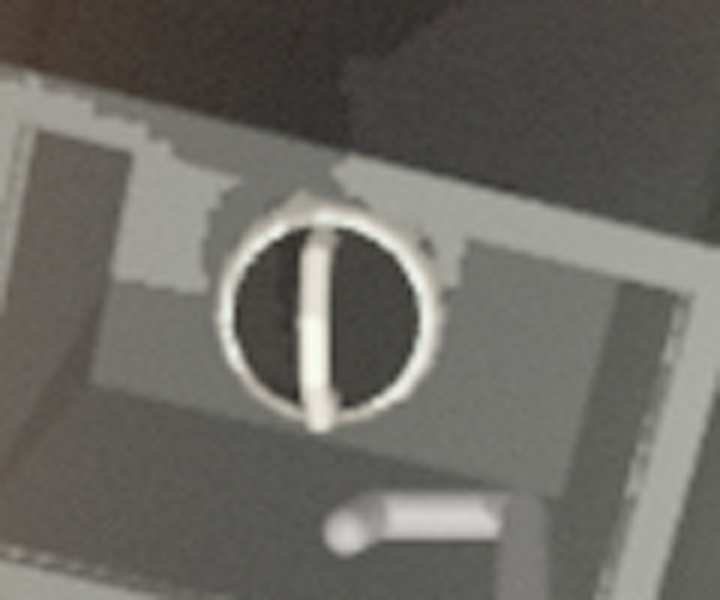

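play_rows(
  commands=[0,0.0018,0.008,0,0,0.0018,0.03,0,0,0.0018,0.055,0,0,0.0018,0.08,0,0,0.0018,0.105,0,0,0.0018,0.125,0,0,0.0018,0.14,0,0,0.0018,0.147,0,0,0.0018,0.147,0,0,0.0018,0.147,0],
)

```text
t: 8.8
position: [0.5886, -0.001, 0.3705]
tool_rot: [3.125, 0.324, 0.002]
contact_force: [0.6, -0.8, -0.7]
grip_width: 0.203
```

Run:
```python
from h import *
s=bot.sense();print(s["contact_force"])
cmd((.5877,.0013,.37),12)
snap("wrist","w7");z=np.load("w7.npz");K=z["K"];T=z["T"];im=z["im"]
cv2.imwrite("pics/w7c.png",cv2.resize(im[140:300,220:380],None,fx=3.7,fy=3.7,interpolation=cv2.INTER_CUBIC))
```

```text
[ 0.6395 -0.7868 -0.7222]
t 8.8 pos [ 0.5886 -0.001   0.3705] xang 11.85 down [ 0.0012  0.     -1.    ] q [ 0.3963  0.2798 -0.5615  1.6425  0.1551  1.2628  0.0121]
CMD mm [-0.3631 -2.4192  0.5019] turn -0.1524242681666408
```

View pics/w7c.png

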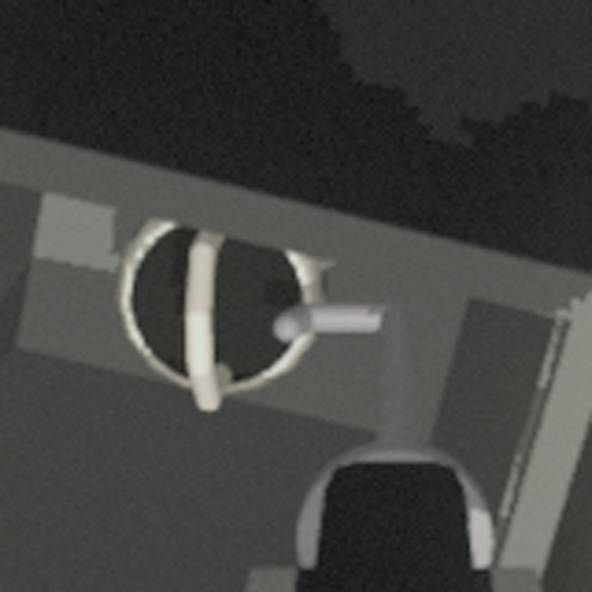

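Run:
```python
from h import *
z=np.load("w7.npz");K=z["K"];T=z["T"]
H=bot.camera_params("wrist")["hand_eye"];zc=(T@np.linalg.inv(H))[2,3]
f=lambda x,y:(x/3.7+220-.36,y/3.7+140-.36)
P=lambda x,y,h:plane(K,H,*f(x,y),zc-h)
print("puck",P(222,296,.045),"bar low end",P(208,408,.07),"bar up",P(206,236,.07),"toe axis",P(345,318,.052),"elbow",P(396,318,.052))
print(bot.sense()["position"])
```

```text
puck [-0.0368 -0.0004  0.3255] bar low end [-0.0373  0.0164  0.3005] bar up [-0.0363 -0.0187  0.3005] toe axis [-0.0103  0.0025  0.3185] elbow [0.0004 0.0025 0.3185]
[ 0.5886 -0.001   0.3705]
```

Toe is level with the opening and beside it; a 2.7 mm lateral correction, then in.

play_rows(
  commands=[0,-0.0027,0,0,-0.005,-0.0027,0,0,-0.012,-0.0027,0,0,-0.02,-0.0027,0,0,-0.026,-0.0027,0,0,-0.027,-0.0027,0,0,-0.027,-0.0027,0,0],
)

```text
t: 9.72
position: [0.5613, -0.0041, 0.3698]
tool_rot: [3.125, 0.324, 0.0]
contact_force: [-0.1, 0.5, -0.4]
grip_width: 0.208
```

Run:
```python
from h import *
s=bot.sense();print(s["contact_force"],s["position"])
snap("wrist","w8");z=np.load("w8.npz");im=z["im"]
cv2.imwrite("pics/w8c.png",cv2.resize(im[140:300,240:400],None,fx=3.7,fy=3.7,interpolation=cv2.INTER_CUBIC))
```

```text
[-0.0893  0.5094 -0.4277] [ 0.5613 -0.0041  0.3698]
```

View pics/w8c.png

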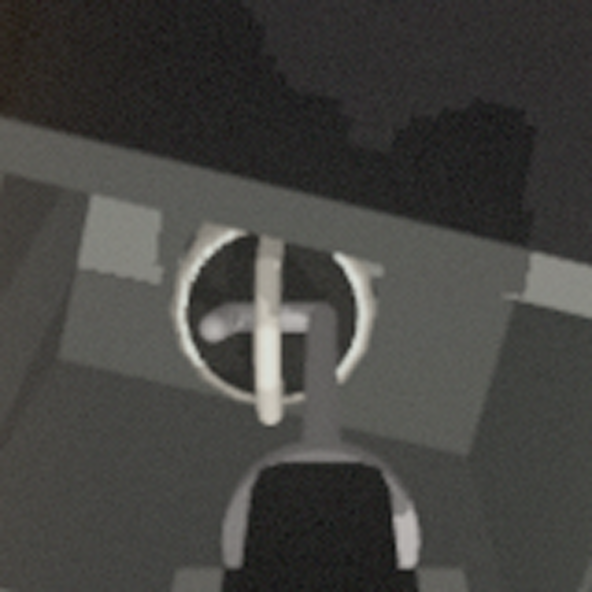

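The toe is through the loop (bar at (268,330) crosses the toe, tip at (215,328)). Lifting.

play_rows(
  commands=[0,0,-0.006,0,0,0,-0.013,0,0,0,-0.02,0,0,0,-0.03,0,0,0,-0.045,0,0,0,-0.065,0,0,0,-0.085,0,0,0,-0.105,0,0,0,-0.12,0,0,0,-0.13,0],
)

```text
t: 11.02
position: [0.5614, -0.0039, 0.5008]
tool_rot: [3.125, 0.324, 0.001]
contact_force: [-0.8, 0.7, -1.6]
grip_width: 0.205
```

play_rows(
  commands=[0,0,-0.01,0,0,0,-0.025,0,0,0,-0.04,0,0,0,-0.048,0,0,0,-0.05,0,0,0,-0.05,0,0,0,-0.05,0,0,0,-0.05,0],
)

```text
t: 12.02
position: [0.5613, -0.004, 0.5493]
tool_rot: [-3.125, -0.324, 0.001]
contact_force: [0.3, -0.1, -2.2]
grip_width: 0.203
```

Run:
```python
from h import *
s=bot.sense();print(s["t"],s["contact_force"],s["position"])
s,im,d=snap("scene","s9");cv2.imwrite("pics/s9c.png",cv2.resize(im[80:340,180:400],None,fx=2.3,fy=2.3,interpolation=cv2.INTER_CUBIC))
snap("wrist","w9")
cmd((.43,-.36,.54),12)
```

```text
12.025 [ 0.3149 -0.0629 -2.2425] [ 0.5613 -0.004   0.5493]
t 12.12 pos [ 0.5613 -0.004   0.5495] xang 11.85 down [-0.0004 -0.     -1.    ] q [ 0.4223  0.1577 -0.5684  1.4118  0.0846  1.5969  0.0685]
CMD mm [-201.6038  321.4456    9.5766] turn -0.15324811802531713
```

View pics/s9c.png

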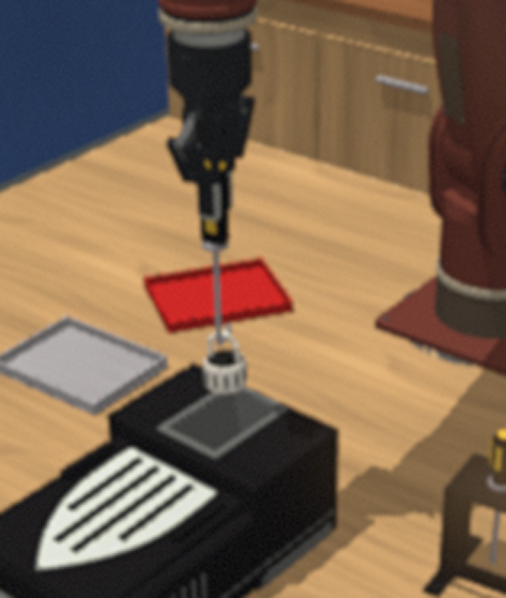

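View pics/w9.png

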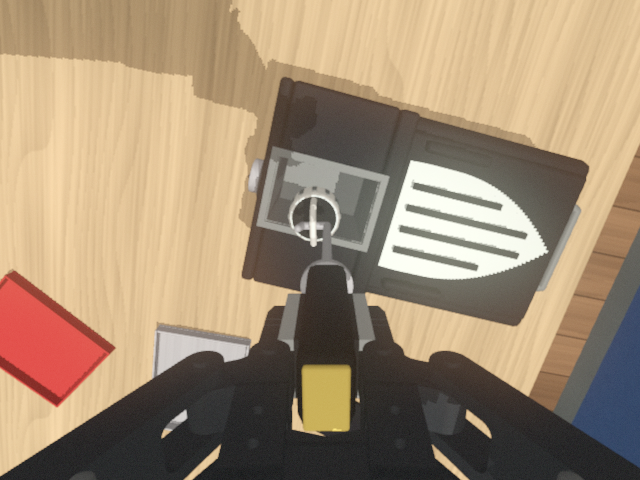

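Step 1 is met: the cartridge hangs on the hook, underside ≈0.177 m. Smooth transfer to the tray.

play_rows(
  commands=[-0.0002,0.0004,0,0,-0.0017,0.0027,0,0,-0.005,0.0085,0,0,-0.011,0.0185,0,0,-0.02,0.033,0,0,-0.032,0.052,0,0,-0.0456,0.075,0,0,-0.0616,0.101,0,0,-0.079,0.13,0,0,-0.097,0.1595,0,0],
)

```text
t: 13.38
position: [0.498, -0.1821, 0.5499]
tool_rot: [3.125, 0.323, 0.0]
contact_force: [1.0, -0.0, -2.4]
grip_width: 0.207
```

play_rows(
  commands=[-0.018,0.0297,0,0,-0.0354,0.0582,0,0,-0.0514,0.0845,0,0,-0.0654,0.1075,0,0,-0.077,0.1265,0,0,-0.0858,0.141,0,0,-0.0918,0.151,0,0,-0.0953,0.1567,0,0,-0.0967,0.159,0,0,-0.097,0.1595,0,0],
)

```text
t: 14.62
position: [0.4372, -0.3556, 0.5497]
tool_rot: [-3.125, -0.325, -0.0]
contact_force: [-0.1, 0.2, -2.2]
grip_width: 0.201
```

Run:
```python
from h import *
s=bot.sense();print(s["t"],s["contact_force"],s["position"])
snap("wrist","w10")
cmd((.437,-.356,.39),12)
```

```text
14.625 [-0.097   0.2355 -2.1897] [ 0.4372 -0.3556  0.5497]
t 14.68 pos [ 0.4372 -0.3556  0.5498] xang 11.89 down [ 0.0001  0.0001 -1.    ] q [ 0.8423  0.136  -0.271   1.4187  0.0361  1.5918  0.7821]
CMD mm [ -0.3303   0.3496 159.752 ] turn -0.10534413949062582
```

View pics/w10.png

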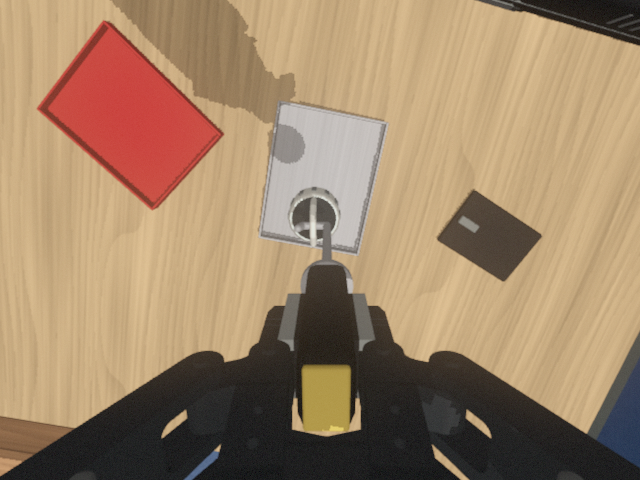

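The cartridge still hangs from the toe, over the grey tray. Lowering, slowly at the end.

play_rows(
  commands=[0,0,0.004,0,0,0,0.016,0,0,0,0.036,0,0,0,0.06,0,0,0,0.084,0,0,0,0.108,0,0,0,0.13,0,0,0,0.147,0,0,0,0.157,0,0,0,0.162,0],
)

```text
t: 15.92
position: [0.437, -0.356, 0.3873]
tool_rot: [-3.125, -0.324, 0.0]
contact_force: [-0.6, 0.5, -1.5]
grip_width: 0.204
```

play_rows(
  commands=[0,0,0.003,0,0,0,0.006,0,0,0,0.009,0,0,0,0.011,0,0,0,0.013,0,0,0,0.015,0,0,0,0.016,0,0,0,0.016,0,0,0,0.016,0,0,0,0.016,0],
)

```text
t: 17.18
position: [0.437, -0.356, 0.3718]
tool_rot: [3.125, 0.324, 0.0]
contact_force: [-0.7, -0.4, 0.1]
grip_width: 0.205
```

Run:
```python
from h import *
s=bot.sense();print(s["t"],s["contact_force"],s["position"])
s,im,d=snap("scene","s11");cv2.imwrite("pics/s11c.png",cv2.resize(im[120:270,150:310],None,fx=3.8,fy=3.8,interpolation=cv2.INTER_CUBIC))
s,im,d=snap("wrist","w11");cv2.imwrite("pics/w11c.png",cv2.resize(im[140:300,240:400],None,fx=3.7,fy=3.7,interpolation=cv2.INTER_CUBIC))
```

```text
17.175 [-0.6866 -0.4332  0.135 ] [ 0.437  -0.356   0.3718]
```

View pics/s11c.png

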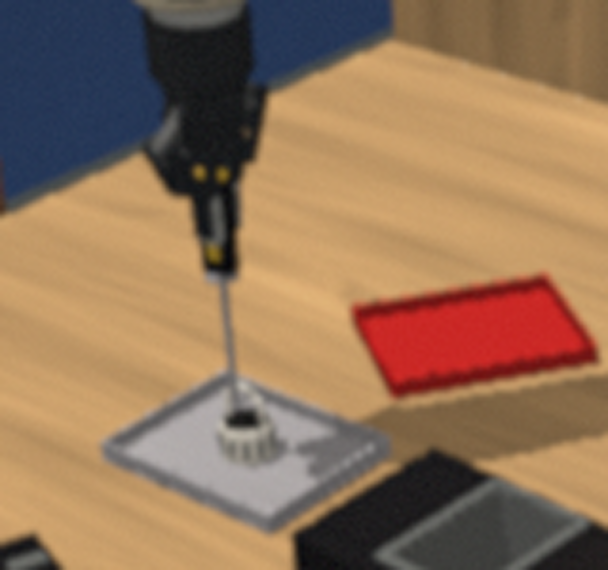

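View pics/w11c.png

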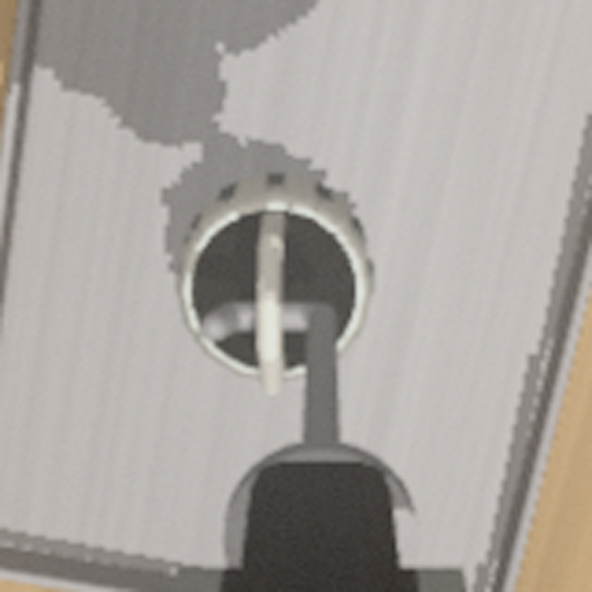

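Let me confirm by depth that it stands on the tray floor before unhooking.

Run:
```python
from h import *
z=np.load("w11.npz");K,T,d=z["K"],z["T"],z["d"]
def P(u,v):
    o,r=ray(K,T,u,v);return o+r*d[v,u]
f=lambda x,y:(int(x/3.7+240),int(y/3.7+140))
for n,q in dict(rimL=(185,300),rimR=(366,300),rimT=(230,210),inlet=(220,260),inR=(320,250),inB=(240,355),bar=(270,300),bar2=(270,250),bar3=(270,370),floor=(450,300),floorL=(60,300),toe=(295,318)).items(): print(n,P(*f(*q)))
```

```text
rimL [ 0.4086 -0.3662  0.0331]
rimR [ 0.4476 -0.3582  0.0324]
rimT [ 0.4144 -0.3438  0.0323]
inlet [ 0.4143 -0.355   0.0354]
inR [ 0.4352 -0.348   0.0353]
inB [ 0.4223 -0.3753  0.0346]
bar [ 0.4259 -0.3537  0.0666]
bar2 [ 0.4239 -0.3454  0.0575]
bar3 [ 0.4288 -0.3689  0.0641]
floor [ 0.4703 -0.3608  0.0045]
floorL [ 0.3774 -0.3805  0.0044]
toe [ 0.4319 -0.3582  0.0572]
```

Rim points all at z≈0.033 and the loop top at 0.066: it stands level on the floor, hook unloaded. Lower 10 mm, withdraw along tool +x, then rise.

play_rows(
  commands=[0,0,0.004,0,0,0,0.008,0,0,0,0.0095,0,0,0,0.0095,0,0.003,0,0.0095,0,0.009,0,0.0095,0,0.017,0,0.0095,0,0.026,0,0.0095,0,0.034,0,0.0095,0,0.038,0,0.0095,0],
)

```text
t: 18.52
position: [0.4749, -0.3479, 0.3621]
tool_rot: [-3.124, -0.325, -0.0]
contact_force: [0.1, 0.6, -1.9]
grip_width: 0.202
```

Run:
```python
from h import *
s=bot.sense();print(s["t"],s["contact_force"],s["position"])
s,im,d=snap("wrist","w12");cv2.imwrite("pics/w12c.png",cv2.resize(im[140:300,200:400],None,fx=3.7,fy=3.7,interpolation=cv2.INTER_CUBIC))
```

```text
18.525 [ 0.0521  0.5709 -1.8964] [ 0.4749 -0.3479  0.3621]
```

View pics/w12c.png

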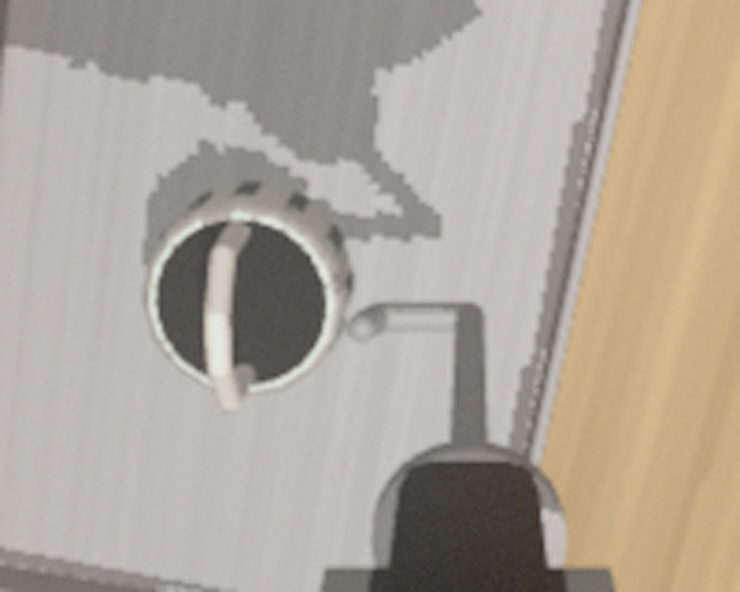

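The toe is fully out of the loop (tip at (365,325), puck edge at (350,300)); the cartridge stands undisturbed. Raising and returning to the rack.

play_rows(
  commands=[0,0,-0.01,0,0,0,-0.04,0,0,0,-0.08,0,0,0,-0.12,0,0,0,-0.15,0,0,0,-0.165,0,0,0,-0.168,0],
)

```text
t: 19.45
position: [0.474, -0.3483, 0.5309]
tool_rot: [3.124, 0.324, 0.001]
contact_force: [0.3, -0.2, -1.5]
grip_width: 0.204
```

Run:
```python
from h import *
cmd((.393,.3253,.53),5.84)
```

```text
t 19.45 pos [ 0.474  -0.3483  0.5309] xang 11.84 down [ 0.0008 -0.0007 -1.    ] q [ 0.799   0.1889 -0.2872  1.397   0.0534  1.5622  0.7228]
CMD mm [  58.8298 -675.8764    0.3715] turn 5.99590001365047
```

play_rows(
  commands=[0.005,-0.01,0,0,0.014,-0.035,0,0,0.027,-0.07,0,0,0.04,-0.11,0,0,0.052,-0.15,0,0,0.063,-0.19,0,0,0.073,-0.23,0,0,0.081,-0.27,0,0,0.087,-0.31,0,0,0.09,-0.345,0,0],
)

```text
t: 20.7
position: [0.4908, 0.0103, 0.5289]
tool_rot: [-3.124, -0.327, 0.003]
contact_force: [0.3, -0.2, -1.2]
grip_width: 0.205
```

play_rows(
  commands=[0,-0.04,0,0,-0.002,-0.08,0,1,-0.006,-0.12,0,2,-0.011,-0.16,0,3,-0.016,-0.2,0,4,-0.021,-0.24,0,5,-0.026,-0.28,0,6,-0.03,-0.31,0,6,-0.031,-0.327,0,6,-0.031,-0.331,0,6],
)

```text
t: 21.95
position: [0.3919, 0.3267, 0.5292]
tool_rot: [3.137, 0.165, -0.003]
contact_force: [-0.0, -0.5, -0.7]
grip_width: 0.203
```

Run:
```python
from h import *
cmd((.393,.3253,.44),5.84)
```

```text
t 21.95 pos [0.3919 0.3267 0.5292] xang 6.01 down [-0.0017 -0.0005 -1.    ] q [ 0.1159  0.0746 -0.9369  1.5517  0.0593  1.5472 -0.7162]
CMD mm [ 1.0804  1.4711 89.1523] turn 0.17415671399629673
```

play_rows(
  commands=[0.001,0.0014,0.01,0.2,0.001,0.0014,0.035,0.2,0.001,0.0014,0.065,0.2,0.001,0.0014,0.09,0.2,0.001,0.0014,0.102,0.2,0.001,0.0014,0.105,0.2,0.001,0.0014,0.105,0.2,0.001,0.0014,0.105,0.2],
)

```text
t: 22.95
position: [0.3944, 0.3244, 0.426]
tool_rot: [-3.137, -0.155, -0.002]
contact_force: [-0.3, -0.6, -0.6]
grip_width: 0.2
```

Run:
```python
from h import *
cmd((.393,.3253,.3531),5.84)
s,im,d=snap("wrist","w13")
a=np.load("w5.npz")["im"]
c=lambda i:cv2.resize(i[190:310,280:440],None,fx=2.5,fy=2.5,interpolation=cv2.INTER_CUBIC)
cv2.imwrite("pics/cmp13.png",np.hstack([c(a),c(im)]))
```

```text
t 22.95 pos [0.3944 0.3244 0.426 ] xang 5.64 down [ 0.0011  0.0007 -1.    ] q [ 0.108   0.116  -0.9366  1.7297  0.0962  1.3427 -0.7486]
CMD mm [-1.4299 -1.0281 72.9113] turn -0.19899602056284493
```

View pics/cmp13.png

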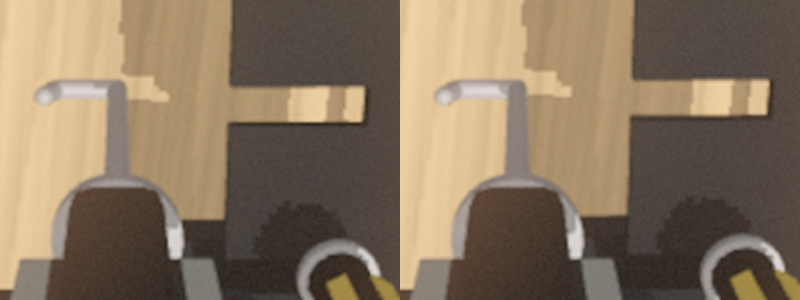

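Grip unchanged (left: after pickup, right: now). Slot is ~1.5 mm off laterally; correcting while lowering, then checking.

play_rows(
  commands=[-0.0014,-0.0012,0.01,-0.2,-0.0014,-0.0012,0.03,-0.2,-0.0014,-0.0012,0.05,-0.2,-0.0014,-0.0012,0.065,-0.2,-0.0014,-0.0012,0.072,-0.2,-0.0014,-0.0012,0.073,-0.2,-0.0014,-0.0012,0.073,-0.2,-0.0014,-0.0012,0.073,-0.2],
)

```text
t: 24.0
position: [0.3929, 0.3254, 0.3527]
tool_rot: [-3.137, -0.16, -0.001]
contact_force: [-0.1, 0.9, -0.6]
grip_width: 0.203
```

Run:
```python
from h import *
cmd((.4627,.3327,.3531),5.84)
s,im,d=snap("wrist","w14")
cv2.imwrite("pics/w14c.png",cv2.resize(im[170:320,280:460],None,fx=4,fy=4,interpolation=cv2.INTER_CUBIC))
```

```text
t 24.0 pos [0.3929 0.3254 0.3527] xang 5.85 down [ 0.0008  0.0005 -1.    ] q [ 0.0782  0.182  -0.933   1.8328  0.1568  1.2029 -0.8015]
CMD mm [70.201  -0.1307 -0.2939] turn 0.005855852686124763
```

View pics/w14c.png

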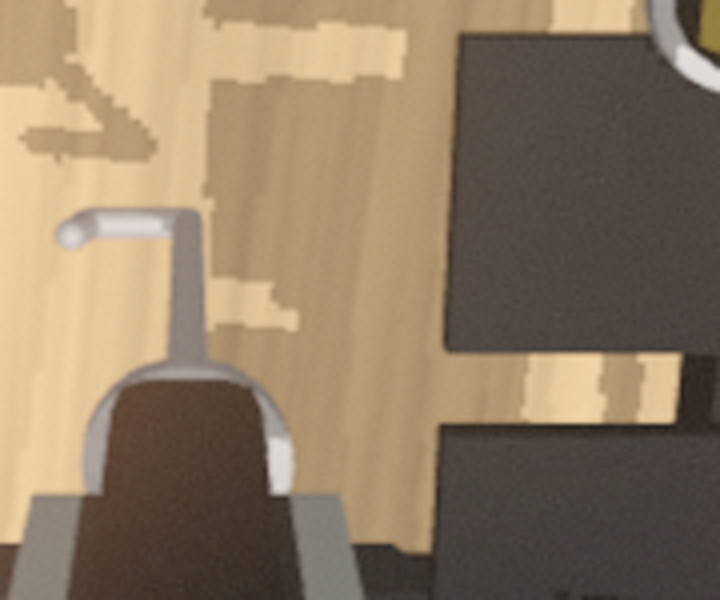

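Run:
```python
from h import *
K=np.load("w14.npz")["K"];H=bot.camera_params("wrist")["hand_eye"];zc=.3528
f=lambda x,y:(x/4+280-.375,y/4+170-.375)
P=lambda x,y,h:plane(K,H,*f(x,y),zc-h)
print("slot top/bottom edge at mouth",P(448,352,.125),P(442,427,.125),"inner",P(680,353,.125),P(680,427,.125))
print("elbow",P(187,223,zc-.3181))
```

```text
slot top/bottom edge at mouth [ 0.0358 -0.0041  0.2278] [0.0355 0.0069 0.2278] inner [ 0.0675 -0.004   0.2278] [0.0685 0.0069 0.2278]
elbow [0.0002 0.0023 0.3181]
```

Shaft is within 1 mm of the slot's centre line. Slide in, then lower.

play_rows(
  commands=[0.004,-0.0004,0,0,0.014,-0.0004,0,0,0.028,-0.0004,0,0,0.042,-0.0004,0,0,0.056,-0.0004,0,0,0.066,-0.0004,0,0,0.07,-0.0004,0,0,0.07,-0.0004,0,0,0.07,-0.0004,0,0],
)

```text
t: 25.18
position: [0.4619, 0.333, 0.3523]
tool_rot: [3.137, 0.161, 0.0]
contact_force: [-0.2, -0.4, -0.8]
grip_width: 0.204
```

Run:
```python
from h import *
s=bot.sense();print(s["contact_force"])
cmd((.4627,.3327,.3331),5.84)
```

```text
[-0.156  -0.4143 -0.8371]
t 25.18 pos [0.4619 0.333  0.3523] xang 5.88 down [ 0. -0. -1.] q [ 0.0363  0.3235 -0.8838  1.6992  0.2626  1.2436 -0.8048]
CMD mm [ 0.7612  0.3462 19.2182] turn 0.04229881415847103
```

play_rows(
  commands=[0.0007,0.0002,0.005,0,0.0007,0.0002,0.01,0,0.0007,0.0002,0.014,0,0.0007,0.0002,0.017,0,0.0007,0.0002,0.0185,0,0.0007,0.0002,0.019,0,0.0007,0.0002,0.019,0],
)

```text
t: 26.05
position: [0.4631, 0.3327, 0.3333]
tool_rot: [-3.137, -0.16, -0.0]
contact_force: [-0.0, 0.5, -0.9]
grip_width: 0.206
```

Run:
```python
from h import *
s=bot.sense();print(s["contact_force"])
cmd((.4627,.3327,.3331),5.84)
s,im,d=snap("scene","s15");cv2.imwrite("pics/s15c.png",cv2.resize(im[150:380,330:520],None,fx=2.6,fy=2.6,interpolation=cv2.INTER_CUBIC))
```

```text
[-0.0121  0.4509 -0.8973]
t 26.05 pos [0.4631 0.3327 0.3333] xang 5.85 down [ 0.0001  0.0001 -1.    ] q [ 0.0289  0.3426 -0.8763  1.72    0.2795  1.2103 -0.8166]
CMD mm [-0.3821 -0.0447  0.205 ] turn 0.008770221491204211
```

View pics/s15c.png

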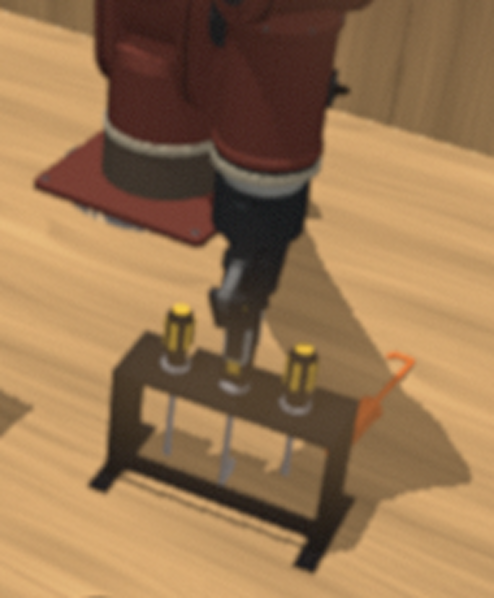

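The hook is back in the middle slot. One more millimetre down until it takes load, then open.

play_rows(
  commands=[0,0,0.0007,0,0,0,0.0014,0,0,0,0.0014,0],
)

```text
t: 26.48
position: [0.4631, 0.3329, 0.3331]
tool_rot: [3.137, 0.16, 0.001]
contact_force: [-2.9, -3.3, 10.9]
grip_width: 0.2
```

play_rows(
  commands=[0,0,0,0,0,0,0,0,0,0,0,0,0,0,0,0,0,0,0,0,0,0,0,0],
  jaw=0.06,
)

```text
t: 27.22
position: [0.4631, 0.3326, 0.3318]
tool_rot: [-3.137, -0.16, 0.0]
contact_force: [1.3, 0.8, -0.3]
grip_width: 0.704
```

play_rows(
  commands=[0,0,-0.01,0,0,0,-0.03,0,0,0,-0.06,0,0,0,-0.1,0,0,0,-0.13,0,0,0.02,-0.15,0,0,0.05,-0.17,0,0,0.07,-0.17,0,0,0.076,-0.17,0,0,0.076,-0.17,0],
)

```text
t: 28.48
position: [0.4706, 0.2572, 0.5024]
tool_rot: [-3.137, -0.16, -0.001]
contact_force: [0.1, 0.6, 0.7]
grip_width: 0.701
```

Run:
```python
from h import *
s,im,d=snap("wrist","w16");print(s["t"],s["position"],s["tool_rot"])
s,im2,d=snap("scene","s16");snap("top","t16")
cv2.imwrite("pics/s16c.png",np.hstack([cv2.resize(im2[250:370,360:500],None,fx=2.8,fy=2.8,interpolation=cv2.INTER_CUBIC),cv2.resize(im2[180:300,160:300],None,fx=2.8,fy=2.8,interpolation=cv2.INTER_CUBIC)]))
z=np.load("w16.npz");K,T=z["K"],z["T"]
hsv=cv2.cvtColor(im,cv2.COLOR_BGR2HSV)
m=cv2.inRange(hsv,(20,100,100),(35,255,255));m[250:]=0;m[:,:290]=0;m[:,380:]=0
n,l,st,ce=cv2.connectedComponentsWithStats(m)
for i in range(1,n):
    if st[i][4]>150: print(st[i],ce[i],plane(K,T,*ce[i],.208))
```

```text
28.475 [0.4706 0.2572 0.5024] [-3.1374 -0.1598 -0.0009]
[315  24  24  26 489] [326.1513  36.7117] [0.458  0.3814 0.208 ]
[316 105  22  36 791] [326.4867 122.4779] [0.4634 0.331  0.208 ]
[316 189  22  21 356] [326.5112 198.9663] [0.4687 0.2804 0.208 ]
```

View pics/s16c.png

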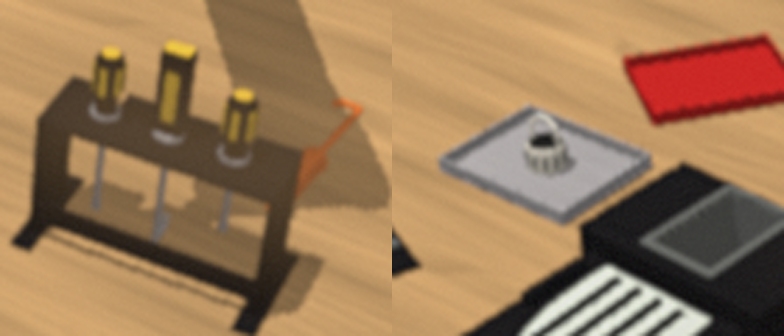

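View pics/w16.png

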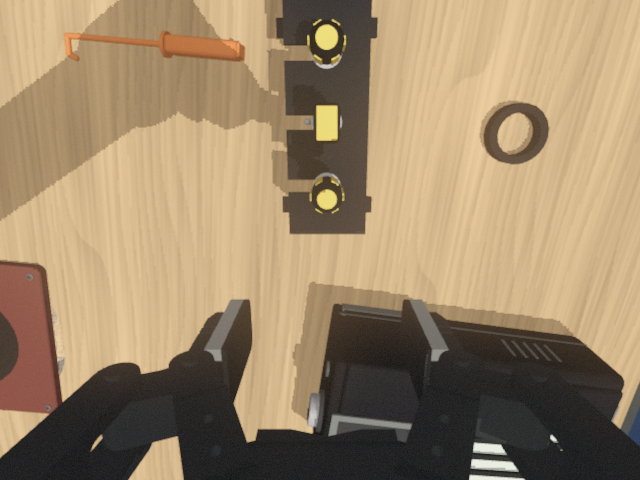

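The handle top is at (0.4634,0.3310), against (0.4633,0.3306) at the start. The hook hangs in its slot, the cartridge stands in the grey tray, and the drivers and tape haven't moved. Handing in.

Run:
```python
from cell import bot
print(bot.close_job())
```

```text
the job is handed in; nothing more can be done
None
```

The job is done and handed in at about 28.6 s; no verdict was reported. I hooked the cartridge by its loop, lifted it out of the well and lowered it onto the grey tray's floor. I unhooked it there and hung the hook pick back in the rack's middle slot.

**Cartridge:** just before unhooking, depth readings put its rim level at about 33 mm and the top of its loop at about 66 mm. That fits it standing upright on the tray floor. The last picture shows it still upright there, well inside the walls. The gripper never went near it.

**Hook pick:** its handle top is within about 1 mm of where it was in the first measurement, and the hook looks upright. As I seated it on the rack, the tool force briefly read about 11 N, well under the limits.

**Other things:** the screwdrivers and the tape roll look unmoved in the last pictures. I never went near the tank cover, and I took a final overhead picture but did not check the cover in it.

**Disagreements:** the arm's position readings right after a move were up to 4 mm off target. I corrected for this from the wrist camera before entering the loop and before re-entering the rack slot.

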